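Load a battery pack into the counter charging dock

ROBOT

A 6-joint arm with a two-finger parallel gripper is mounted at the origin on the work surface. World frame = base frame: x ahead of the robot, y to its left, z up, the work surface at z = 0. Lengths are in m, angles in rad, forces in N, time in s.
With the tool pointing down it reaches from about 0.3 to 0.875 m from the base axis. Payload 6.4 kg.
Tool frame: the origin (TCP) lies midway between the tips of the shut fingers; the grasp point (between the pads) lies 19 mm behind it; z points along the fingers, y is the line along which they close (so a half turn about z gives the same grasp; the last joint's range is limited). The gripper opens to 85 mm and grips with 20 to 120 N. Pads are 22 mm wide; open, the fingers measure 114 mm over their backs; the gripper's body (76 mm by 85 mm) begins 54 mm behind the grasp point. The pads swing forward as they close: fully open they stand 13 mm farther back than shut.
Start: joints at [-1.475, 0.181, 1.607, -0, 1.354, -0.206], TCP at [0.171, -0.549, 0.231] pointing down, gripper open.
Joint ranges: [-2.99, 2.99], [-0.89, 2.07], [0.3, 2.58], [-1.14, 4.28], [0, 2.63], [-3.12, 3.12]. Speed limits (rad/s): [2.57, 2.57, 3.01, 3.14, 3.14, 3.14].

INTERFACE

Orientations are given as a unit quaternion [w, x, y, z].
In Python, from bench import status, camera, ctrl gives the robot as it stands. The module is installed in compiled form; this text tells all that it offers.
- The arm moves only by the shell command python3 -m handwheel 'ROWS'. ROWS is JSON, a list that holds one entry, the list of rows, each a list of 7 numbers: the opening, from -1 (shut) to 1 (fully open), then the shift along the tool's x, y, z in cm, then the turn, a rotation vector about the tool's x, y, z in degrees. A call has 1 to 10 rows; each row is the pose to reach, as a shift and turn from the pose commanded when the call began, along the tool's axes at that moment; what a row does not reach only later rows make up. A row lasts 1/8 s, in which the tool goes at most 62.5 mm and 10.7 degrees, less where a joint would pass 70% of its speed; a pose out of reach is approached as far as the arm can. A call with a gripper value outside its range is refused whole. The fingers move at their own pace and stop on an object; the grip force is fixed at half the most. Time passes only in rows, so rows that repeat a pose let the fingers close. It gives the time, the measured TCP pose, the force, the opening and the grip force at its end, in the units of the state.
- status.get_obs(): the state, without advancing time (a new reading comes with each control period).
- camera(name): name is "scene" or "top" or "wrist"; returns a dict with "frame" (420x560x3 uint8, blue, green, red), "depth" (420x560 float32, m along the optical axis (not along the pixel's ray), 0 where there is no reading), "fx", "fy", "cx", "cy" (pixels), "extrinsics" (4x4, takes a point from camera to world coordinates); the wrist camera has in their place "hand_eye" (4x4, takes a point from camera to tool coordinates, whose origin is the TCP and whose axes are the flange's). Camera axes: x right, y down, z forward; pixel columns grow to the right and rows downward; lengths in m; the calibration is good to about 2 mm. The wrist camera is an equidistant fisheye: a pixel r from the principal point sees the ray r / f radians off the axis. A picture is of the moment at which its call begins: read the wrist's pose just before it.
- ctrl.hand_in(): hands the job in; it is judged then, once.
The state is a dict: "time_s": time; "q": joint angles; "dq": joint speeds; "joint_efforts": joint torques, N m; "eef_pos": TCP position; "eef_rot": TCP orientation; "wrist_force": force on the tool from outside, world axes, zero at the start; "torque": the same for the moment, N m; "opening": opening from 0.0 (shut) to 1.0 (fully open); "grasp_force": force on a finger pad.
Only numpy, scipy, OpenCV 4.12 (cv2) and the standard library are available. Lean on these libraries where they do the work, as an engineer would, in place of code of your own. Each camera call takes 0.05 s, during which the arm holds its last target. There are 200 camera calls.

TASK

Two charging docks stand on the shop counter; in one the battery pack is already home, in the other the pack still lies short of the steel cross-bar. With a fingertip on that pack's thumb ledge, press it down firmly against the sprung plate and, keeping it pressed, slide it under the bar and the leaf spring until it is fully home against the end stop, then let go and move clear. Do not pick the pack up or tip it, and leave the other things on the counter where they are.

Things in the scene. Friction and masses are not known exactly. Their poses are not given: they have to be found in the camera images.
- dock: dock to load: fixed grey channel, x from -111 (open rear) to 85 mm, 92 wide. Origin on the counter, on the centre line; x is the way the pack slides, z up. Channel 60 mm wide; side walls 15 thick, tops 31 above the counter. Home: pack's origin at x = 20, nose on the end stop at x = 75. Friction coefficient 0.5 to 0.75.
- pack: black battery pack in dock, 0.2 kg, 110 x 56 mm. Origin: centre of underside, x to its nose. Front deck 30 high, from 13 mm behind the origin to the nose 55 ahead; thumb ledge 20 high, 13 to 55 mm behind the origin, so a 10 mm step faces back. Starts 40 to 50 mm behind dock's origin, underside 22 above the counter: deck 5 mm too high for the bar, where pushing alone jams. Home: underside at 17.
- ledge (a point): centre of the pack's thumb ledge, on its top face: 34 mm behind and 20 mm above the pack's origin, 42 mm above the counter at the start; the step is 21 mm ahead of it. The place to press; the step is what to push against.
- plate (a joint): how far dock's sprung contact plate (under the pack, full length of the channel, does not tilt) is pressed down, m: 0 at rest (top 22 mm above the counter), 0.010 at its bottom stop. With the pack on it, it yields at about 8 N and takes 1 N more per mm. Passing the bar needs more than 0.005, better 0.007.
- leaf (a joint): angle of dock's steel leaf spring, rad: a strip 26 wide, 34 mm long, from the bar sloping down towards the end stop; 0 hanging free, tip 61 mm ahead of dock's origin and 41 above the counter; grows as a pack lifts the tip (about 0.18 over a pack that is home). Presses the pack with 2 to 6 N.
- full_dock: the other dock: same shape and frame as dock, with an identical pack already home in it; all fixed in place. Nothing to do there.
- spare_pack: a third, identical loose battery pack lying on the counter on the robot's side of the docks; bystander. Origin at the centre of its underside, z up.
- tape: roll of tape lying flat, 72 mm across, 24 mm high; bystander. Origin at the centre of its underside.
- torch: dark metal torch lying down, about 135 mm long, 40 mm high; bystander. Origin under its middle.
- mug: white mug, 80 mm across, 90 mm high; bystander. Origin at the centre of its underside.
- scanner: hand scanner lying down, about 185 x 60 x 32 mm; bystander. Origin at its underside.
- labels: cardboard box of labels, 90 x 70 x 50 mm; bystander. Origin at the centre of its underside.
- stapler: stapler, 120 x 34 x 39 mm; bystander. Origin at the centre of its underside.
- bar (a point): middle of the underside of dock's steel cross-bar, 25 mm ahead of dock's origin, 47 mm above the counter. The bar is 10 mm long along the channel and 10 thick (top 57), on two steel posts 30 to 45 mm either side of the centre line, tops 62.
- stop (a point): middle of the end stop's face, 75 mm ahead of dock's origin, 22 mm above the counter; the stop's top is 36 mm above the counter.
Not all that is in view belongs to the job. What is shaped like the pack but red is not meant. What is shaped like the dock but green is not meant.

How it is judged:
By the outcome, as a careful person would: the job done as asked, in the order asked, and still so for the second after the job is handed in, with the robot touching nothing.
It also fails if it takes over 35 s, if anything falls off the work surface, if the arm or the gripper's body presses on something with over 40 N, if the wrist force passes 120 N, or if a joint passes its speed limit or range.

## Working session

There is one attempt and no reset: what is moved stays moved. The work goes in short steps, Python scripts to look and compute and a shell command to move; the robot and the scene stay as the last step left them, time stands still between calls to the robot, and variables do not carry over. Pictures are saved under pics/ and viewed, at most 10 in all, crops included, and the job is handed in when it is done.

```bash
mkdir -p pics; python3 - <<'E'
from bench import status,camera
import cv2,numpy as np
o=status.get_obs();print(o)
for n in("top","scene"):
    c=camera(n);cv2.imwrite(f"pics/{n}0.png",c["frame"]);np.savez(f"{n}0.npz",**c)
    print(n,c["fx"],c["cx"],c["cy"],np.round(c["extrinsics"],3).tolist())
E
```

```text
{'time_s': 0.0, 'q': array([-1.47530480e+00,  1.81533295e-01,  1.60799607e+00, -9.14961334e-06,
        1.35380513e+00, -2.06274549e-01]), 'dq': array([-0.00189363, -0.00119501, -0.00062809, -0.0007567 ,  0.00111669,
       -0.0005704 ]), 'joint_efforts': array([-8.10332385e-04, -4.44880342e+01, -3.51330936e+01, -3.58572470e-04,
        9.04576562e-03, -2.28732932e-05]), 'eef_pos': array([ 0.1708685 , -0.54845137,  0.23039428]), 'eef_rot': array([-8.69832449e-04,  9.88638209e-01,  1.50312118e-01,  4.37571429e-05]), 'wrist_force': array([ 1.15553804, -0.23182142, -0.14728804]), 'torque': array([ 0.01728222, -0.02176773, -0.02446051]), 'grasp_force': 0.0, 'opening': 1.0017768262746052}
top 418.74550596359575 271.72081958852687 211.22253116726765 [[0.013, -0.998, 0.069, 0.417], [-1.0, -0.013, 0.01, -0.015], [-0.009, -0.069, -0.998, 1.158], [0.0, 0.0, 0.0, 1.0]]
scene 465.15397965673657 279.2936985571506 209.04832149430317 [[0.209, 0.735, -0.646, 1.268], [0.978, -0.151, 0.145, -0.163], [0.009, -0.662, -0.75, 0.97], [0.0, 0.0, 0.0, 1.0]]
```

View pics/top0.png

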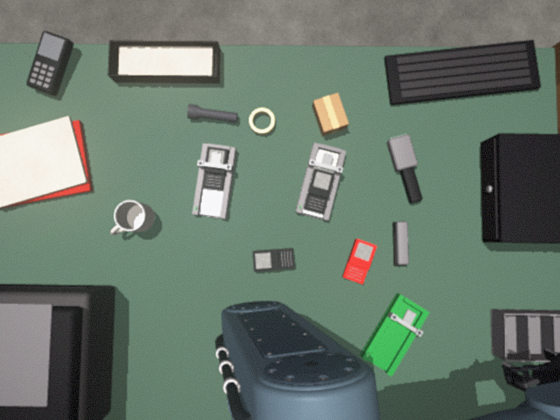

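View pics/scene0.png

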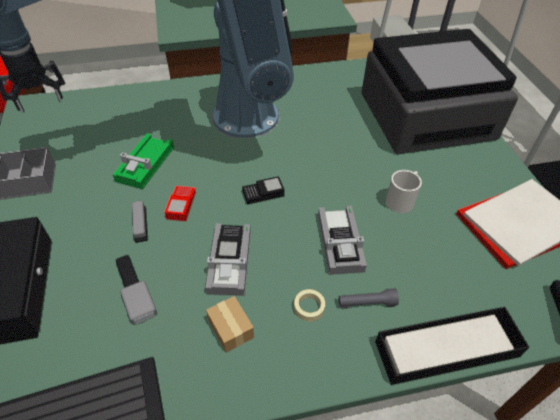

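```bash
python3 - <<'E'
import cv2,numpy as np
t=cv2.imread("pics/top0.png");s=cv2.imread("pics/scene0.png")
a=cv2.resize(t[130:230,180:360],None,fx=4.4,fy=4.4,interpolation=cv2.INTER_CUBIC)[:300*2]
cv2.imwrite("pics/topz.png",a[:440])
E
```

```text
(no output)
```

View pics/topz.png

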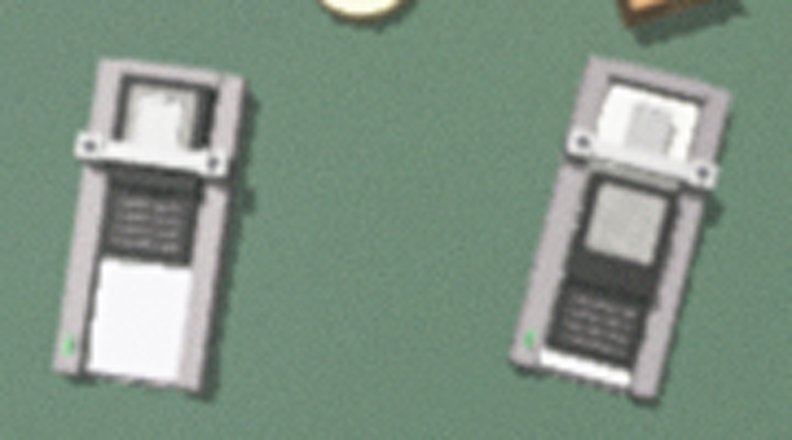

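The right dock (zoom 510–730, 55–398) is the one to load: its pack lies short of the bar, the white plate shows beyond it. The left one is full. The post tops are at (582,142) and (704,174), and the ledge's centre is near (597,322).

```bash
cat > h.py <<'E'
import numpy as np
def ray(c,u,v,z):
    E=c["extrinsics"];d=E[:3,:3]@np.array([(u-c["cx"])/c["fx"],(v-c["cy"])/c["fy"],1]);o=E[:3,3]
    return o+d*(z-o[2])/d[2]
E
python3 - <<'E'
from h import *
c=np.load("top0.npz")
P=lambda x,y,z:ray(c,x/4.4+180-.4,y/4.4+130-.4,z)
a,b=P(582,142,.062),P(704,174,.062)
fl,fr,rl,rr=P(592,58,.036),P(730,92,.036),P(512,358,.031),P(655,396,.031)
led=P(597,322,.042)
for n,p in zip("post1 post2 fl fr rl rr ledge".split(),(a,b,fl,fr,rl,rr,led)):print(n,p.round(4))
print("post dist",np.linalg.norm(a-b),"len",np.linalg.norm(fl-rl),np.linalg.norm(fr-rr),"w",np.linalg.norm(fl-fr),np.linalg.norm(rl-rr))
for d in((fl+fr-rl-rr),):print("yaw",np.degrees(np.arctan2(d[1],d[0])))
d=b-a;print("yaw posts",np.degrees(np.arctan2(d[1],d[0]))+90)
x=(fl+fr-rl-rr)[:2];x/=np.linalg.norm(x)
print("origin from corners",((fl+fr)/2)[:2]-.085*x,((rl+rr)/2)[:2]+.111*x,"from bar",((a+b)/2)[:2]-.025*x)
print("x ledge in dock",(led[:2]-(((a+b)/2)[:2]-.025*x))@x)
E
```

```text
post1 [ 0.6244 -0.1093  0.062 ]
post2 [ 0.6059 -0.1825  0.062 ]
fl [ 0.6818 -0.1173  0.036 ]
fr [ 0.6615 -0.2024  0.036 ]
rl [ 0.496 -0.07   0.031]
rr [ 0.4738 -0.1576  0.031 ]
ledge [ 0.5178 -0.1209  0.042 ]
post dist 0.0755514175298851 len 0.1918278254570017 0.19306883421384333 w 0.08742394242253933 0.09042080689435228
yaw -13.846797478844072
yaw posts -14.202557362523748
origin from corners [ 0.58913843 -0.13951141] [ 0.59265564 -0.14037837] from bar [ 0.59088994 -0.13993489]
x ledge in dock -0.0755379280309451
```

```bash
cat >> h.py <<'E'
from scipy.spatial.transform import Rotation as R
ANG=np.radians(-14.0);DX=np.array([np.cos(ANG),np.sin(ANG),0]);DY=np.array([-DX[1],DX[0],0]);O=np.array([.5909,-.1399,0])
def rot(q):return R.from_quat(np.roll(q,-1))
def goal(o,x,y,z):
    r=rot(o["eef_rot"]);t=O+x*DX+y*DY+np.array([0,0,z])
    G=R.from_matrix(np.c_[DX,-DY,[0,0,-1]])
    return r.inv().apply(t-o["eef_pos"])*100,(r.inv()*G).as_rotvec(degrees=True)
def dock(p):
    d=np.array(p)-O;return np.round(np.array([d@DX,d@DY,d[2]])*1000,1)
E
python3 -c "
from h import *;from bench import status
print(goal(status.get_obs(),-.072,0,.13))"
```

```text
(array([ 46.09179789, -30.25418206,  10.10885369]), array([-9.25703782e-02,  5.74553925e-03,  3.12902128e+01]))
```

```bash
python3 -m handwheel '[[[-1,5,-3,0,0,0,5],[-1,10,-6.5,0,0,0,10],[-1,15,-10,0,0,0,16],[-1,20,-13,0,0,0,22],[-1,25,-16.5,0,0,0,28],[-1,30,-20,0,0,0,31.3],[-1,35,-23,2,0,0,31.3],[-1,40,-26.5,5,0,0,31.3],[-1,46.1,-30.2,8,0,0,31.3],[-1,46.1,-30.2,10,0,0,31.3]]]'
python3 - <<'E'
from h import *;from bench import status,camera
import cv2
o=status.get_obs();print(dock(o["eef_pos"]),o["wrist_force"],goal(o,-.072,0,.13))
c=camera("wrist");cv2.imwrite("pics/w1.png",c["frame"]);np.savez("w1.npz",p=o["eef_pos"],q=o["eef_rot"],**c)
print(c["fx"],c["cx"],c["cy"],c["hand_eye"].round(3).tolist())
E
```

```text
time_s: 1.35
eef_pos: [0.5228, -0.1209, 0.1304]
eef_rot: [-0.0, 0.993, -0.12, 0.0]
wrist_force: [-0.1, -0.6, 0.2]
opening: -0.001
grasp_force: 0.0
[-70.7   1.9 130.4] [-0.07127673 -0.55466486  0.2075145 ] (array([-0.13415009,  0.19444584,  0.03998881]), array([-0.0245745 , -0.02748377,  0.18434629]))
325.19226210127806 274.34290077101537 210.6820927121444 [[0.0, -0.947, -0.321, 0.083], [1.0, 0.0, -0.0, -0.001], [0.0, -0.321, 0.947, -0.143], [0.0, 0.0, 0.0, 1.0]]
```

View pics/w1.png

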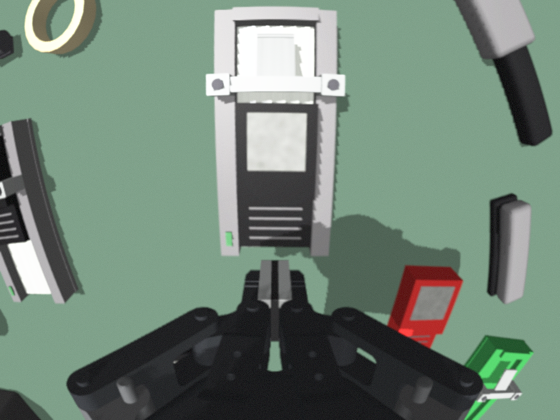

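The wrist view shows the dock square to the tool. The bolts are at (217,85) and (333,85), the pack's nose edge at row 104, its rear edge at row 247 and the ledge ribs at rows 208–240. The fingers are shut.

```bash
python3 - <<'E'
from h import *
c=np.load("w1.npz");r=rot(c["q"]);H=c["hand_eye"]
def W(u,v,z):
    a=np.array([u-c["cx"],v-c["cy"]]);n=np.hypot(*a);th=n/c["fx"]
    d=r.apply(H[:3,:3]@np.r_[a/n*np.sin(th),np.cos(th)]);o=r.apply(H[:3,3])+c["p"]
    return o+d*(z-o[2])/d[2]
for n,p in dict(b1=(217,85,.062),b2=(333,85,.062),noseL=(238,104,.052),noseR=(315,104,.052),rearL=(241,247,.042),rearR=(311,247,.042),drl=(221,254,.031),drr=(328,254,.031),fl=(215,12,.036),fr=(338,12,.036)).items():print(n,dock(W(*p)))
E
```

```text
b1 [26.  39.8 62. ]
b2 [ 26.3 -34.6  62. ]
noseL [13.2 27.4 52. ]
noseR [ 13.4 -24.3  52. ]
rearL [-96.1  28.9  42. ]
rearR [-95.9 -26.3  42. ]
drl [-108.    47.3   31. ]
drr [-107.7  -42.3   31. ]
fl [83.6 46.1 36. ]
fr [ 84.1 -42.8  36. ]
```

```bash
python3 -m handwheel '[[[-1,0,0,4,0,0,0],[-1,0,0,8,0,0,0],[-1,0,0,8.5,0,0,0],[-1,0,0,9.1,0,0,0],[-1,0,0,9.1,0,0,0]]]'; python3 -m handwheel '[[[-1,0,0,0.2,0,0,0],[-1,0,0,0.4,0,0,0],[-1,0,0,0.4,0,0,0]]]'
```

```text
time_s: 2.02
eef_pos: [0.5219, -0.1243, 0.0421]
eef_rot: [0.0, 0.993, -0.122, 0.0]
wrist_force: [-0.1, 1.1, 1.6]
opening: 0.0
grasp_force: 0.1
time_s: 2.4
eef_pos: [0.5223, -0.1244, 0.039]
eef_rot: [0.001, 0.993, -0.122, 0.001]
wrist_force: [-5.8, 1.5, 11.2]
opening: -0.001
grasp_force: 5.5
```

```bash
python3 -m handwheel '[[[-1,0,0,0.3,0,0,0],[-1,0,0,0.6,0,0,0],[-1,0,0,0.7,0,0,0],[-1,0,0,0.7,0,0,0]]]'; python3 -c "
from h import *;from bench import status
o=status.get_obs();print(dock(o['eef_pos']))"
```

```text
time_s: 2.9
eef_pos: [0.5224, -0.1245, 0.0327]
eef_rot: [0.001, 0.993, -0.122, 0.001]
wrist_force: [-8.2, 2.2, 17.7]
opening: 0.0
grasp_force: 8.7
[-70.2  -1.6  32.7]
```

```bash
python3 -m handwheel '[[[-1,0.5,-0.1,0,0,0,0],[-1,1,-0.2,0,0,0,0],[-1,1.5,-0.3,0,0,0,0],[-1,2,-0.3,0,0,0,0],[-1,2.5,-0.3,0,0,0,0],[-1,2.5,-0.3,0,0,0,0]]]'; python3 - <<'E'
from h import *;from bench import status,camera
import cv2
o=status.get_obs();print(dock(o["eef_pos"]))
c=camera("wrist");cv2.imwrite("pics/w2.png",c["frame"][0:330,130:430])
E
```

```text
time_s: 3.65
eef_pos: [0.5471, -0.1278, 0.0327]
eef_rot: [0.001, 0.993, -0.122, 0.001]
wrist_force: [-8.8, 1.9, 16.6]
opening: -0.001
grasp_force: 8.5
[-45.4   1.1  32.7]
```

View pics/w2.png

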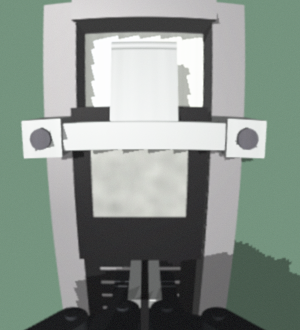

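The nose (crop row ~108) is already just past the bar (rows 120–150), with the pack level and pressed. I'll keep sliding.

```bash
python3 -m handwheel '[[[-1,0.5,0,0,0,0,0],[-1,1,0,0,0,0,0],[-1,1.5,0,0,0,0,0],[-1,2,0,0,0,0,0],[-1,2.5,0,0,0,0,0],[-1,3,0,0,0,0,0],[-1,3.5,0,0,0,0,0],[-1,3.5,0,0,0,0,0]]]'; python3 -c "
from h import *;from bench import status
o=status.get_obs();print(dock(o['eef_pos']),o['wrist_force']@DX)"
```

```text
time_s: 4.7
eef_pos: [0.58, -0.1358, 0.0323]
eef_rot: [0.0, 0.993, -0.122, -0.001]
wrist_force: [-11.5, 2.5, 14.9]
opening: 0.001
grasp_force: 9.7
[-11.6   1.3  32.3] -11.7551552209588
```

```bash
python3 -m handwheel '[[[-1,0.3,0,0,0,0,0],[-1,0.6,0,0,0,0,0],[-1,0.9,0,0,0,0,0],[-1,1.2,0,0,0,0,0],[-1,1.2,0,0,0,0,0]]]'; python3 - <<'E'
from h import *;from bench import status,camera
import cv2
o=status.get_obs();print(dock(o["eef_pos"]),o['wrist_force']@DX)
c=camera("wrist");cv2.imwrite("pics/w3.png",c["frame"][0:330,130:430])
E
```

```text
time_s: 5.32
eef_pos: [0.5886, -0.1379, 0.032]
eef_rot: [-0.0, 0.993, -0.122, -0.004]
wrist_force: [-21.7, 2.9, 24.6]
opening: -0.001
grasp_force: 16.3
[-2.7  1.4 32. ] -21.761947150588753
```

View pics/w3.png

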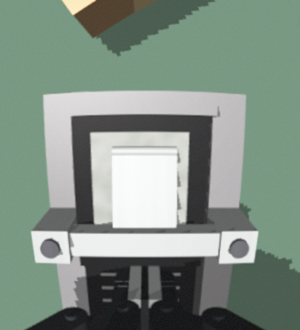

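Push force has jumped to 22 N at the expected home position, so the pack is on the stop. Next a small extra nudge, then lift straight up, keeping it pushed forward while unloading.

```bash
python3 -m handwheel '[[[-1,0.2,0,0,0,0,0],[-1,0.2,0,0,0,0,0],[-1,0.1,0,-0.4,0,0,0],[-1,0,0,-0.8,0,0,0],[-1,-0.2,0,-1.3,0,0,0],[-1,-0.3,0,-2,0,0,0],[-1,-0.5,0,-4,0,0,0],[-1,-2,0,-8,0,0,0],[-1,-6,0,-12,0,0,0],[-1,-6,0,-12,0,0,0]]]'; python3 - <<'E'
from h import *;from bench import status,camera
import cv2
o=status.get_obs();print(dock(o["eef_pos"]),o['wrist_force'])
c=camera("wrist");cv2.imwrite("pics/w4.png",c["frame"]);np.savez("w4.npz",p=o["eef_pos"],q=o["eef_rot"],**c)
E
```

```text
time_s: 6.62
eef_pos: [0.5352, -0.1243, 0.1551]
eef_rot: [0.001, 0.993, -0.122, 0.004]
wrist_force: [-0.4, -1.5, 0.3]
opening: 0.001
grasp_force: 0.0
[-57.8   1.7 155.1] [-0.42883441 -1.50324817  0.32150457]
```

View pics/w4.png

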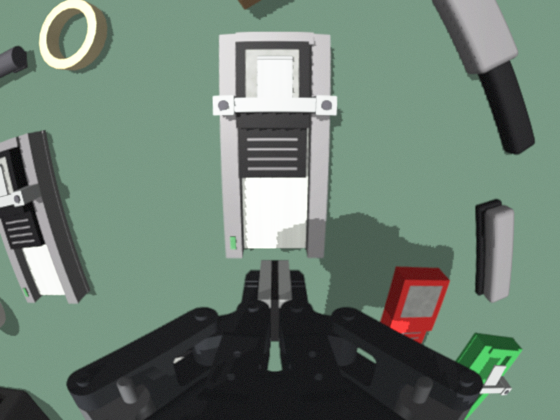

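The pack sits home: nose at row 42 by the stop, rear edge at row 178. I'll check that numerically.

```bash
python3 - <<'E'
from h import *
c=np.load("w4.npz");r=rot(c["q"]);H=c["hand_eye"]
def W(u,v,z):
    a=np.array([u-c["cx"],v-c["cy"]]);n=np.hypot(*a);th=n/c["fx"]
    d=r.apply(H[:3,:3]@np.r_[a/n*np.sin(th),np.cos(th)]);o=r.apply(H[:3,3])+c["p"]
    return o+d*(z-o[2])/d[2]
g=c["frame"][:,272].mean(1).astype(int);print(g[34:50],g[172:184])
for n,p in dict(b1=(223,105,.062),b2=(327,105,.062),nose=(274,42,.047),rear=(274,177.5,.037),drl=(226,257,.031)).items():print(n,dock(W(*p)))
E
```

```text
[216 217 218 217 217 217 195 126  77  77  77  78  78  75  96 159] [ 59  61  60  56  61 139 241 254 254 253 253 253]
b1 [26.5 39.3 62. ]
b2 [ 26.6 -35.7  62. ]
nose [75.5  2.5 47. ]
rear [-33.2   2.5  37. ]
drl [-109.    46.9   31. ]
```

```bash
python3 -c "
from bench import ctrl;print(ctrl.hand_in())"
```

```text
the job is handed in; nothing more can be done
None
```

The pack was pressed down and slid under the bar and leaf spring to the end stop. A check after release put its rear edge within about 1 mm of home. The arm was clear and touching nothing when I handed the job in at about 7 s; no verdict came back.

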